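Kickstand snap check on a frame stub, held plumb for gauging

TASK

Start the test recorder by pressing its green button fully in and letting it spring back. Then flip the folded kickstand of the blue frame stub down past its centre until it snaps against its down stop, and raise the leaning frame off its rest without letting it tip over onto the kickstand. Finish while still holding the frame plumb, clear of the rest and with the kickstand's foot off its landing pad, so that I can gauge the gap under the foot; do not let go and do not disturb the things lying about.

Things in the scene. Friction and masses are not known exactly. Their poses are not given: they have to be found in the camera images.
- recorder: test recorder, a grey box fixed to the table, 90 (x) x 124 (y) x 42 mm high, with a dark display and a green start button on its top. Origin: centre of its underside; z up.
- start_button_top (a point): centre of the top face of the recorder's green start button, 26 mm diameter, standing 6 mm proud of a black collar 42 mm in diameter; it moves straight down
- start_button (a joint): travel of the start button in m: 0 released, 0.006 fully in; spring loaded, about 5 N when fully in; it counts as pressed from 0.005 and as sprung back below 0.0015
- fixture: tip fixture fixed to the table: dark grey plate 280 (x) x 240 (y) x 10 mm with two bearings. Origin: centre of its underside; z up, x = forward direction of the frame stub (away from the robot, within 20 degrees), y = its left. The frame tips sideways about an axis along this x through (0, 0, 0.024).
- rocker (a joint): sideways lean of the frame in rad about the fixture's tip axis: 0 = plumb, positive = top leaning to the fixture's right (-y), about 0.30 = lying on the rest, about -0.16 = tipped over onto the kickstand's foot. It turns freely; the kickstand's side is a little heavier, so let go at plumb it tips over onto the foot.
- frame_stub: blue rear frame stub of a small bicycle with hub, clamped on a steel rocker in place of the wheel; moving mass about 1 kg. Origin: on the tip axis, at the middle of the fixture; x forward, y to its left (kickstand side), z upright along the frame; leans with rocker. Hub axle across at x = -0.06, z = 0.135, ends at y = +-0.05; seat stays rise from it to the seat tube.
- seat_tube_top (a point): centre of the top end of the seat tube, the place to hold the frame from above; (0.09, 0, 0.269) in frame_stub coordinates. Round tube along frame z, 26 mm diameter (28 mm over the black end plug, the top 10 mm), free and straight from z = 0.222 up. Below that the seat stays join; a black tilt sensor sits on its far side up to z = 0.195.
- kickstand (a joint): angle of the kickstand in rad: 0 folded (leg pointing back to the robot, 5 degrees up), grows as it swings down parallel to the frame's x-z plane, 1.833 = down stop (leg down, 10 degrees forward); counts as down from 1.7. An over-centre spring holds it at either end; past dead centre, about 0.75, it snaps down by itself. Needs about 0.12 N m at the pivot: 2 to 3 N pressed down 60 mm from it.
- kickstand_foot (a point): centre of the kickstand's rubber foot, a ball of 18 mm diameter at the end of the leg, 107 mm from the pivot; folded it is at (-0.122, 0.086, 0.137) in frame_stub coordinates. With the stand down and the frame plumb the ball's lowest point is about 13 mm above the landing pad.
- plug_gauge: bystander: steel and white plug gauge, 25 x 112 x 25 mm, lying at the front right
- block_10: bystander: upright steel gauge block, 30 x 10 x 35 mm, standing left of the fixture
- hex_key: bystander: hex key, 30 x 89 x 7 mm, lying left of the fixture
- oiler: bystander: white oiler bottle with a red needle cap, 27 mm diameter, 102 mm high, standing left of the fixture
- rest_button (a point): centre of the rubber rest button (ball end, 18 mm diameter) on which the frame's seat tube leans at first, at (0.09, -0.062, 0.151) in fixture coordinates; it sits on a grey post right of the frame, 28 mm wide, 163 mm high, whose knob reaches out to y = -0.110
- landing_pad (a point): centre of the top of the rubber-topped landing pad under the kickstand's foot, 80 x 56 mm, 24 mm above the table, at (0, 0.088, 0.024) in fixture coordinates
- kickstand_pivot (a point): pivot of the kickstand, at (-0.015, 0.078, 0.128) in frame_stub coordinates, in the middle of the leg's eye; axis along frame y. From it the leg, a round bar of 12 mm diameter, runs 107 mm to the foot. The spring lies outside the leg (14 mm further left), within 34 mm of the pivot.
There are look-alikes about, which are no part of the job. Of the things that look like the recorder, the smaller one is meant.

How it is judged (in metres and radians):
On the way, in this order (a step that is already met when the one before it is completed fails the run):
1. the start button is pressed fully in (value of joint start_button above 0.005 m), for 0.02 s.
2. the start button has sprung back (value of joint start_button below 0.0015 m), for 0.02 s.
3. the kickstand has snapped down to its stop, the frame still leaning to its rest side (value of joint kickstand above 1.7 rad and value of joint rocker above 0.1 rad), for 0.2 s.
4. the frame stands plumb (value of joint rocker between -0.07 and 0.07 rad), for 0.2 s.
At the end, for the whole second after the job is handed in: The frame is held by the fingers (contact over 0.5 N), still, within 0.07 rad (4 degrees) of plumb, which is clear of the rest and of the landing pad; the kickstand is at its down stop (above 1.7 rad) and the start button is out (below 1.5 mm) (all of step 4 and velocity of joint rocker between -0.1 and 0.1 rad/s and value of joint kickstand above 1.7 rad and value of joint start_button below 0.0015 m and contact force between the fingers and frame_stub above 0.5 N); the arm keeps its last pose, push and grip.
It fails at once if the frame tips over onto its kickstand (value of joint rocker below -0.13 rad).
It fails at once if a bystander is moved by more than 30 mm (distance of any of plug_gauge, block_10, hex_key, oiler from where it was at the start of the episode above 0.03 m).
It also fails if it takes over 51 s, if anything falls off the work surface, if the arm or the gripper's body presses on something with over 40 N, if the wrist force passes 120 N, or if a joint passes its speed limit or range.

ROBOT

A 6-joint arm with a two-finger parallel gripper is mounted at the origin on a cart in front of the work surface, level with it; the furniture and walls round the work are solid. World frame = base frame: x ahead of the robot, y to its left, z up, the work surface at z = 0. Lengths are in m, angles in degrees, forces in N, time in s.
With the tool pointing down it reaches from about 0.275 to 0.75 m from the base axis. Payload 10.2 kg.
Tool frame: the origin (TCP) lies at the very end of the fingers, on their centre line; the grasp point (between the pads) lies 19 mm behind it (r.grasp_offset is the distance from the TCP to the grasp point, in m); z points along the fingers, y is the direction in which the jaws open and shut (so a half turn about z gives the same grasp; the last joint's range is limited). The gripper opens to 88 mm and grips with 3 to 60 N. Pads are 18 mm wide; open, the fingers measure 123 mm over their backs; the gripper's body (75 mm by 187 mm) begins 45 mm behind the grasp point.
Start: joints at [-77.028, 17.928, 85.812, -0, 76.261, -12.8], TCP at [0.228, -0.473, 0.239] pointing down, gripper open.
Joint ranges: [-168.41, 168.41], [-55.51, 124.54], [10.69, 146.95], [-70.63, 250.63], [1, 178], [-165.06, 165.06]. Speed limits (degrees/s): [136.94, 136.94, 172.46, 180, 180, 180].

INTERFACE

Orientations are given as [roll, pitch, yaw] about the fixed x, y, z axes, in that order (R = Rz(yaw) Ry(pitch) Rx(roll)).
In Python, from workcell import r gives the robot as it stands.
- The arm moves only by the shell command python3 -m jog 'ROWS'. ROWS is JSON, a list of rows, each an object of numbers: "x", "y", "z": the shift along the tool's x, y, z each as a share of 40 mm, from -1 to 1; "wx", "wy", "wz": the turn, a rotation vector about the tool's x, y, z each as a share of 0.08 rad, from -1 to 1; "hand": the opening, from 0 (shut) to 1 (fully open). In form: [{"x": .., "y": .., "z": .., "wx": .., "wy": .., "wz": .., "hand": ..}, ...]. A call has 1 to 12 rows; each row shifts and turns the commanded pose from where the row before left it, along the tool's axes as they then stand; what a row does not reach is not made up. A row lasts 1/12 s, in which the tool goes at most 41.7 mm and 7.16 degrees, less where a joint would pass 70% of its speed; a pose out of reach is approached as far as the arm can. A call with a number of a shift or a turn outside -1 to 1 is refused whole. A call with a gripper value outside its range is refused whole. The fingers move at their own pace and stop on an object; the grip force is fixed at half the most. Time passes only in rows, so rows that do not move let the fingers close. It gives the time, the measured TCP pose, the force and the opening at its end, in the units of the state.
- r.sense(): the state, without advancing time (a new reading comes with each control period).
- r.get_image(name): name is "side" or "top" or "wrist"; returns (picture, depth): 480x640x3 uint8, red, green, blue; 480x640 float32, m along the optical axis (not along the pixel's ray), 0 where there is no reading.
- r.get_calibration(name): a dict with "mtx" (3x3 intrinsics, pixels), "k1" (the pictures are not rectified: a ray, as slopes to the right and down, at radius r is drawn at 1 + k1 r^2 times it, then the intrinsics apply), "world_from_camera" (4x4, takes a point from camera to world coordinates). Camera axes: x right, y down, z forward; pixel columns grow to the right and rows downward; lengths in m; the calibration is good to about 2 mm. A picture is of the moment at which its call begins: read the wrist's pose just before it. get_calibration takes no time and is no camera call; for the wrist camera it gives the pose at the moment of the call.
- r.close_job(): hands the job in, once; it reports no verdict.
Trained networks look in the newest picture that a camera, given by its name, has taken for a name from the list of things; names that differ only in an ending like _2 or _b are one class to them, and where a whole thing is asked for, a point or a joint stands for the part that bears it (a point fixed in the world has none). Each returns a list of dicts, best first, with "score" (0 to 1); they miss things now and then, are a little off and sometimes report something else, mostly with a low value. They report only what shows in the picture. A call takes as long as a camera call. They do not tell look-alikes from the thing itself.
- r.recognise(camera, query): "xy" ([column, row] in pixels, amid what is visible of it).
The state is a dict: "time": time; "q": joint angles; "qvel": joint speeds; "tau": joint torques, N m; "eef_pos": TCP position; "tcp_rot": TCP orientation; "ft_force": force on the tool from outside, world axes, zero at the start; "torque": the same for the moment, N m; "width": finger opening in m.
Only numpy, scipy, OpenCV 4.12 (cv2) and the standard library are available. Lean on these libraries where they do the work, as an engineer would, in place of code of your own. Each camera call takes 0.05 s, during which the arm holds its last target.

## Working session

There is one attempt and no reset: what is moved stays moved. The work goes in short steps, Python scripts to look and compute and a shell command to move; the robot and the scene stay as the last step left them, time stands still between calls to the robot, and variables do not carry over. Pictures are saved under pics/ and viewed, and the job is handed in when it is done.

```bash
ls; mkdir -p pics
python3 - <<'E'
from workcell import r
import cv2,numpy as np
s=r.sense();print(s)
for n in ["side","top","wrist"]:
    im,d=r.get_image(n);cv2.imwrite(f"pics/{n}0.png",im[:,:,::-1]);np.save(f"pics/{n}0.npy",d)
    c=r.get_calibration(n);print(n,c)
    for q in ["recorder","start_button_top","fixture","frame_stub","seat_tube_top","kickstand_foot","kickstand_pivot","rest_button","landing_pad","plug_gauge","block_10","hex_key","oiler"]:
        try: print(q,[(np.round(a["xy"]).tolist(),round(a["score"],2)) for a in r.recognise(n,q)][:4])
        except Exception as e: print(q,e)
    if n=="top":print(r.sense()["time"])
E
```

```text
pics
{'time': 0.0, 'q': array([-7.70311101e+01,  1.79587958e+01,  8.58534936e+01, -6.62611627e-04,
        7.62589319e+01, -1.28005975e+01]), 'qvel': array([-0.00595942, -0.08287059,  0.03163182,  0.00732362, -0.05252386,
        0.01591986]), 'tau': array([ 1.30794186e-03, -4.02207971e+01, -2.52272969e+01,  6.95217331e-02,
        3.52795771e-02, -9.32282092e-05]), 'eef_pos': array([ 0.22817053, -0.47256141,  0.23817024]), 'tcp_rot': array([-1.79930406e+02, -1.51522358e-02,  2.57696360e+01]), 'ft_force': array([ 0.32431467, -0.79612313,  0.29413733]), 'torque': array([-0.00347852, -0.02105995, -0.00133948]), 'width': 0.08806235602076568}
side {'mtx': array([[438.30429611,   0.        , 323.69885071],
       [  0.        , 438.30429611, 244.06113543],
       [  0.        ,   0.        ,   1.        ]]), 'k1': -0.04133818552583855, 'world_from_camera': array([[-0.91430808, -0.20330045,  0.3502994 ,  0.01795835],
       [-0.40492855,  0.47715688, -0.77997063,  1.00015126],
       [-0.00857939, -0.85497967, -0.51859054,  0.92612397],
       [ 0.        ,  0.        ,  0.        ,  1.   
[... 1639 characters left out ...]
],
       [  0.        ,   0.        ,   1.        ]]), 'k1': -0.010973668485958954, 'world_from_camera': array([[ 4.34853069e-01, -8.65516658e-01, -2.48563317e-01,
         2.92603311e-01],
       [-9.00501134e-01, -4.18178791e-01, -1.19265275e-01,
        -4.41737743e-01],
       [-7.17825530e-04,  2.75694420e-01, -9.61245063e-01,
         3.85106795e-01],
       [ 0.00000000e+00,  0.00000000e+00,  0.00000000e+00,
         1.00000000e+00]])}
recorder [([538.0, 128.0], 0.86)]
start_button_top [([577.0, 178.0], 0.72)]
fixture []
frame_stub []
seat_tube_top []
kickstand_foot []
kickstand_pivot []
rest_button []
landing_pad []
plug_gauge [([326.0, 124.0], 0.59)]
block_10 []
hex_key []
oiler []
```

View pics/top0.png

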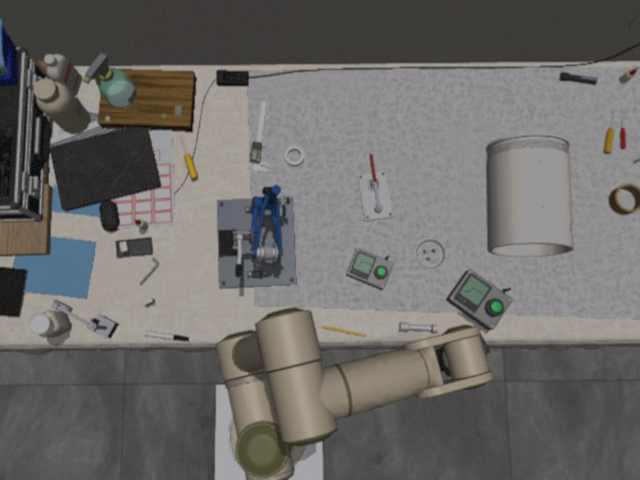

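View pics/side0.png

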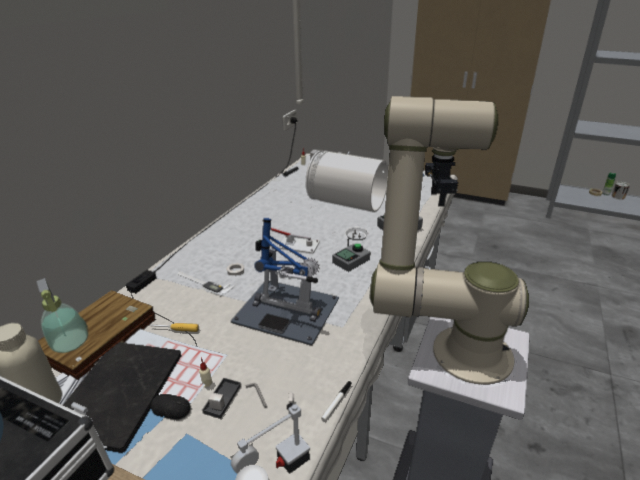

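View pics/wrist0.png

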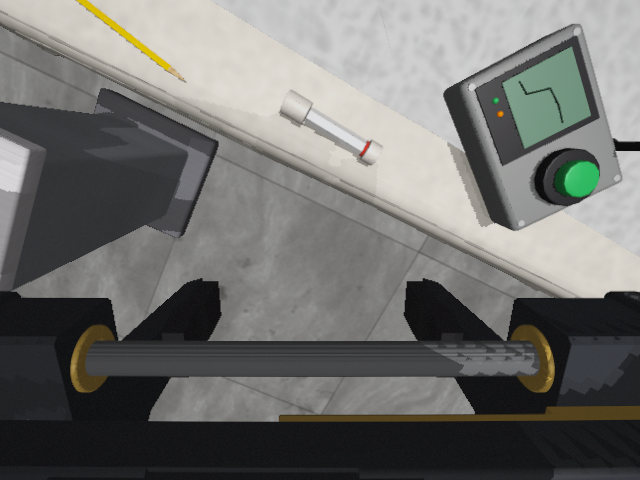

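```bash
cat > h.py <<'E'
import numpy as np,cv2
from workcell import r
def pts(c,d):
    H,W=d.shape
    u,v=np.meshgrid(np.arange(W),np.arange(H));M=c["mtx"]
    xd=(u-M[0,2])/M[0,0];yd=(v-M[1,2])/M[1,1]
    x,y=xd.copy(),yd.copy()
    for _ in range(10):
        s=1+c["k1"]*(x*x+y*y);x=xd/s;y=yd/s
    P=np.stack([x*d,y*d,d],-1);T=c["world_from_camera"]
    P=P@T[:3,:3].T+T[:3,3];P[d<=0]=np.nan
    return P
def proj(c,p):
    T=np.linalg.inv(c["world_from_camera"]);p=T[:3,:3]@np.asarray(p)+T[:3,3]
    x,y=p[0]/p[2],p[1]/p[2];s=1+c["k1"]*(x*x+y*y);M=c["mtx"]
    return np.array([M[0,0]*x*s+M[0,2],M[1,1]*y*s+M[1,2]])
E
python3 - <<'E'
from h import *
c=r.get_calibration("top");d=np.load("pics/top0.npy");P=pts(c,d)
im=cv2.imread("pics/top0.png")
cv2.imwrite("pics/crop1.png",cv2.resize(im[185:345,205:365],None,fx=3.7,fy=3.7,interpolation=cv2.INTER_CUBIC))
cv2.imwrite("pics/crop1b.png",cv2.resize(im[235:345,335:525],None,fx=4,fy=4,interpolation=cv2.INTER_CUBIC))
for (a,b,e,f) in [(340,402,240,296),(440,520,262,335)]:
    q=P[e:f,a:b];z=q[...,2];m=(z>.036)&(z<.043+.03);
    pp=q[m][:,:2];rect=cv2.minAreaRect(pp.astype(np.float32));print("rec",rect,np.nanmedian(z[m]))
    i=im[e:f,a:b].astype(int);g=(i[...,1]>i[...,2]+50)&(i[...,1]>130)&(i[...,1]>i[...,0]+40)
    print("green",g.sum(),np.nanmean(q[g],0),np.nanmax(z[g]))
# fixture plate
q=P[180:305,205:305];z=q[...,2];m=(z>.006)&(z<.016)
i=im[180:305,205:305];
m&=(i.max(-1)<115)
pp=q[m][:,:2];print("fix",cv2.minAreaRect(pp.astype(np.float32)),m.sum())
E
```

```text
rec ((0.4981045126914978, -0.308764785528183), (0.12320131063461304, 0.09924600273370743), 67.29156494140625) 0.04385125191472006
green 39 [ 0.48221392 -0.33918082  0.06387166] 0.08101723555272633
rec ((0.40006542205810547, -0.637212336063385), (0.1615244746208191, 0.12644878029823303), 53.46908950805664) 0.05456704392772238
green 62 [ 0.37316973 -0.67010677  0.08148721] 0.09297336064373285
fix ((0.5955811738967896, 0.04146497696638107), (0.33446845412254333, 0.23913687467575073), 2.2369096279144287) 2205
```

View pics/crop1.png

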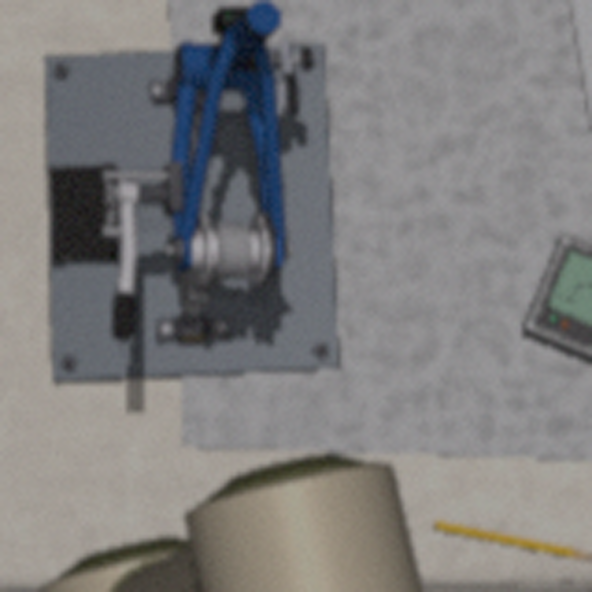

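View pics/crop1b.png

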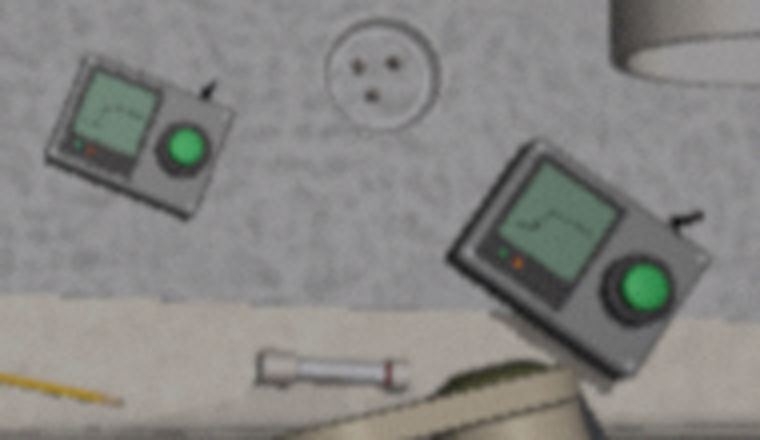

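Two recorder-like boxes: top px (371,268), measured 123×~95 mm with a 42 mm-ish top, and (480,300), 162×126 mm. The smaller, left one fits the 124×90 spec. The enlarged crop confirms it (green button at top px ≈(382,272)). Now fixing the fixture pose.

```bash
cat >> h.py <<'E'
def ray_plane(c,uv,z):
    M=c["mtx"];xd=(uv[0]-M[0,2])/M[0,0];yd=(uv[1]-M[1,2])/M[1,1];x,y=xd,yd
    for _ in range(10):
        s=1+c["k1"]*(x*x+y*y);x=xd/s;y=yd/s
    T=c["world_from_camera"];D=T[:3,:3]@np.array([x,y,1]);o=T[:3,3]
    return o+D*(z-o[2])/D[2]
def fixT(x,y,yaw):
    a=np.radians(yaw);T=np.eye(4);T[:2,:2]=[[np.cos(a),-np.sin(a)],[np.sin(a),np.cos(a)]];T[:2,3]=x,y;return T
def frame(T,p,lean):
    x,y,z=p;c,s=np.cos(lean),np.sin(lean)
    return (T@np.array([x,y*c-z*s,y*s+z*c+.024,1]))[:3]
E
python3 - <<'E'
from h import *
c=r.get_calibration("top");cs=r.get_calibration("side")
im=cv2.imread("pics/top0.png");ims=cv2.imread("pics/side0.png")
k=3.7
C=[ray_plane(c,(205+a/k-.4,185+b/k-.4),.010) for a,b in [(45,57),(325,45),(340,370),(55,382)]]
C=np.array(C)[:,:2];print(C.round(4));ctr=C.mean(0);
print(ctr,[np.linalg.norm(C[i]-C[i-1]).round(4) for i in range(4)])
e1=(C[0]-C[3]+C[1]-C[2]);yaw=np.degrees(np.arctan2(e1[1],e1[0]));e2=(C[0]-C[1]+C[3]-C[2]);print(yaw,np.degrees(np.arctan2(-e2[0],e2[1])))
T=fixT(*ctr,yaw)
for n,img,cc in [("t",im,c),("s",ims,cs)]:
    o=cv2.resize(img,None,fx=4,fy=4,interpolation=cv2.INTER_CUBIC)
    for p,l in [((.09,0,.269),.3),((-.122,.086,.137),.3),((-.015,.078,.128),.3),((-.06,.05,.135),.3),((-.06,-.05,.135),.3)]:
        u=proj(cc,frame(T,p,l));cv2.circle(o,tuple(((u+.5)*4).astype(int).tolist()),4,(0,0,255),1)
    for p in [(.14,.12,.01),(.14,-.12,.01),(-.14,.12,.01),(-.14,-.12,.01),(0,.088,.024),(.09,-.062,.151)]:
        u=proj(cc,(T@np.array([*p,1]))[:3]);cv2.circle(o,tuple(((u+.5)*4).astype(int).tolist()),4,(0,255,255),1)
    o=o[700:1300,800:1300] if n=="t" else o[840:1400,900:1420]
    cv2.imwrite(f"pics/ov{n}.png",o)
for b in [(382,272)]:
    print(ray_plane(c,b,.055))
E
```

```text
[[ 0.7205  0.1653]
 [ 0.7287 -0.0733]
 [ 0.4503 -0.0844]
 [ 0.4425  0.1525]]
[0.58552672 0.04001732] [np.float64(0.2783), np.float64(0.2387), np.float64(0.2786), np.float64(0.2369)]
2.4531775703709626 1.9309002548670107
[ 0.48097585 -0.34287569  0.055     ]
```

View pics/ovt.png

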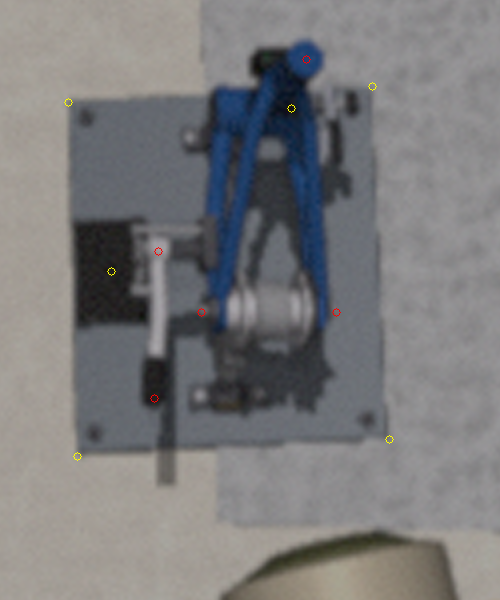

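View pics/ovs.png

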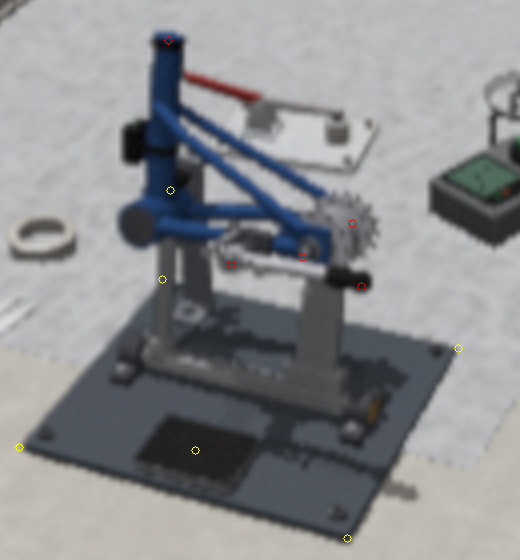

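```bash
python3 -m jog '[{"x":1,"y":-0.02,"hand":0},{"x":1,"y":-0.02,"hand":0},{"x":1,"y":-0.02,"hand":0},{"x":1,"y":-0.02,"hand":0},{"x":1,"y":-0.02,"z":0.5,"hand":0},{"x":1,"y":-0.02,"z":0.7,"hand":0},{"x":0.6,"z":0.7,"hand":0},{"hand":0},{"hand":0}]'
python3 - <<'E'
from h import *
s=r.sense();c=r.get_calibration("wrist");im,d=r.get_image("wrist")
cv2.imwrite("pics/w1.png",im[:,:,::-1]);
print(s["time"],s["eef_pos"],s["tcp_rot"],s["width"],s["ft_force"])
P=pts(c,d);i=im.astype(int);g=(i[...,1]>i[...,0]+50)&(i[...,1]>120)&(i[...,1]>i[...,2]+40)
n,l,st,ce=cv2.connectedComponentsWithStats(g.astype(np.uint8))
for k in range(1,n):
    if st[k,4]>100: print(st[k],ce[k],np.nanmedian(P[l==k],0),ray_plane(c,ce[k],.054))
E
```

```text
2.1 [ 0.22826613 -0.47280447  0.23874385] [ 1.79995926e+02 -1.08629555e-03  2.57734655e+01] 0.088207045363667 [ 0.18965062 -0.01468337 -0.20705887]
[564 161  35  36 961] [581.33090531 178.74921956] [ 0.37023217 -0.67170277  0.08266572] [ 0.37764697 -0.69338216  0.054     ]invalid input at $[0]: expected keys x, y, z, wx, wy, wz, hand
```

View pics/w1.png

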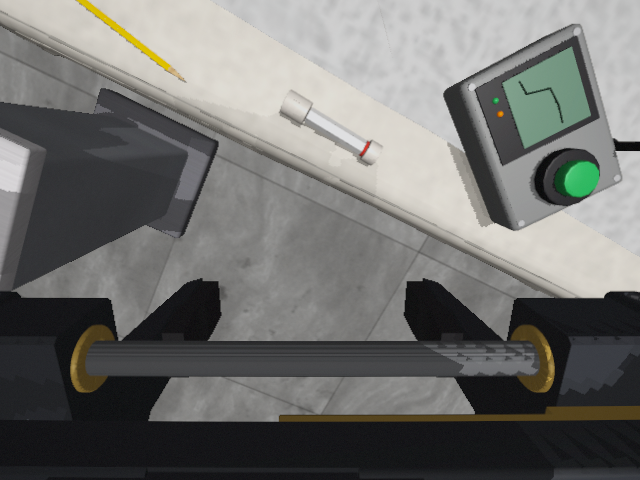

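The move was refused because every row needs all the keys, so nothing moved. The picture still shows the start view: the big look-alike at (538,128) and the gauge at (330,127).

```bash
python3 -m jog '[{"x":1,"y":-0.02,"z":0,"wx":0,"wy":0,"wz":0,"hand":0},{"x":1,"y":-0.02,"z":0,"wx":0,"wy":0,"wz":0,"hand":0},{"x":1,"y":-0.02,"z":0,"wx":0,"wy":0,"wz":0,"hand":0},{"x":1,"y":-0.02,"z":0,"wx":0,"wy":0,"wz":0,"hand":0},{"x":1,"y":-0.02,"z":0.5,"wx":0,"wy":0,"wz":0,"hand":0},{"x":1,"y":-0.02,"z":0.7,"wx":0,"wy":0,"wz":0,"hand":0},{"x":0.6,"y":0,"z":0.7,"wx":0,"wy":0,"wz":0,"hand":0},{"x":0,"y":0,"z":0,"wx":0,"wy":0,"wz":0,"hand":0},{"x":0,"y":0,"z":0,"wx":0,"wy":0,"wz":0,"hand":0}]'
python3 - <<'E'
from h import *
s=r.sense();c=r.get_calibration("wrist");im,d=r.get_image("wrist")
cv2.imwrite("pics/w2.png",im[:,:,::-1]);
print(s["time"],s["eef_pos"],s["tcp_rot"],s["width"],s["ft_force"])
P=pts(c,d);i=im.astype(int);g=(i[...,1]>i[...,0]+50)&(i[...,1]>120)&(i[...,1]>i[...,2]+40)
n,l,st,ce=cv2.connectedComponentsWithStats(g.astype(np.uint8))
for k in range(1,n):
    if st[k,4]>100: print(st[k],ce[k],np.nanmedian(P[l==k],0),ray_plane(c,ce[k],.064))
E
```

```text
time: 2.9
eef_pos: [0.4565, -0.3567, 0.1671]
tcp_rot: [-179.9, 0.1, 25.9]
ft_force: [1.0, -0.7, 0.8]
width: 0.0299
2.9 [ 0.45647659 -0.35669037  0.16705582] [-1.79852475e+02  5.02933328e-02  2.58899845e+01] 0.02993024449256559 [ 1.03881502 -0.65822705  0.75659947]
[291 187  33  32 814] [307.08845209 202.76289926] [ 0.48045913 -0.34044653  0.06425309] [ 0.48030879 -0.34048393  0.064     ]
```

View pics/w2.png

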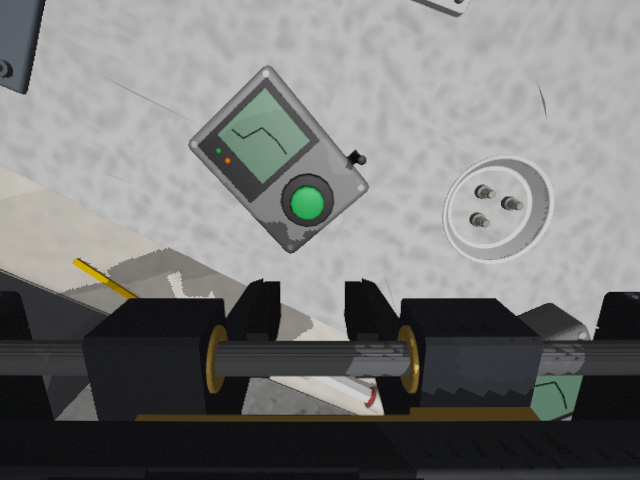

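```bash
python3 -m jog '[{"x":0.36,"y":-0.05,"z":0,"wx":0,"wy":0,"wz":0,"hand":0},{"x":0.35,"y":-0.05,"z":0.5,"wx":0,"wy":0,"wz":0,"hand":0},{"x":0,"y":0,"z":0.7,"wx":0,"wy":0,"wz":0,"hand":0},{"x":0,"y":0,"z":0.7,"wx":0,"wy":0,"wz":0,"hand":0},{"x":0,"y":0,"z":0.2,"wx":0,"wy":0,"wz":0,"hand":0},{"x":0,"y":0,"z":0,"wx":0,"wy":0,"wz":0,"hand":0},{"x":0,"y":0,"z":0,"wx":0,"wy":0,"wz":0,"hand":0}]'; python3 -c "
from workcell import r;s=r.sense();print(s['eef_pos'],s['ft_force'],s['width'])"
```

```text
time: 3.53
eef_pos: [0.4801, -0.3429, 0.0861]
tcp_rot: [179.9, -0.0, 25.7]
ft_force: [0.2, -0.4, 1.0]
width: -0.0002
[ 0.48010963 -0.34293215  0.08609463] [ 0.2265295  -0.36308448  0.96803555] -0.00018276504835786328
```

```bash
python3 -m jog '[{"x":0.03,"y":-0.05,"z":0.3,"wx":0,"wy":0,"wz":0,"hand":0},{"x":0,"y":0,"z":0.2,"wx":0,"wy":0,"wz":0,"hand":0},{"x":0,"y":0,"z":0,"wx":0,"wy":0,"wz":0,"hand":0}]'; python3 -c "
from workcell import r;s=r.sense();print(s['eef_pos'],s['ft_force'],s['width'])"
```

```text
time: 3.78
eef_pos: [0.4802, -0.3397, 0.0645]
tcp_rot: [180.0, -0.0, 25.8]
ft_force: [-0.4, 0.0, 0.4]
width: 0.0006
[ 0.48017515 -0.33969543  0.06447828] [-0.44472801  0.04381106  0.38101137] 0.000623190990768517
```

```bash
python3 -m jog '[{"x":0,"y":0,"z":0.1,"wx":0,"wy":0,"wz":0,"hand":0},{"x":0,"y":0,"z":0,"wx":0,"wy":0,"wz":0,"hand":0},{"x":0,"y":0,"z":0,"wx":0,"wy":0,"wz":0,"hand":0}]'; python3 -c "
from workcell import r;s=r.sense();print(s['eef_pos'],s['ft_force'],s['width'])"
```

```text
time: 4.03
eef_pos: [0.4806, -0.3399, 0.0611]
tcp_rot: [179.9, -0.0, 25.8]
ft_force: [-0.4, -0.4, 3.3]
width: 0.0003
[ 0.48057578 -0.33990728  0.06112476] [-0.3600996  -0.43235686  3.27266229] 0.0003094672337022673
```

```bash
python3 -m jog '[{"x":0,"y":0,"z":0.08,"wx":0,"wy":0,"wz":0,"hand":0},{"x":0,"y":0,"z":0,"wx":0,"wy":0,"wz":0,"hand":0}]'; python3 -m jog '[{"x":0,"y":0,"z":0.05,"wx":0,"wy":0,"wz":0,"hand":0},{"x":0,"y":0,"z":0,"wx":0,"wy":0,"wz":0,"hand":0}]'
```

```text
time: 4.2
eef_pos: [0.4806, -0.34, 0.0584]
tcp_rot: [179.9, -0.0, 25.8]
ft_force: [-1.9, -1.8, 8.1]
width: 0.0007
time: 4.37
eef_pos: [0.4807, -0.34, 0.0581]
tcp_rot: [179.9, -0.0, 25.8]
ft_force: [-7.9, 4.9, 25.4]
width: 0.0005
```

```bash
python3 -m jog '[{"x":0,"y":0,"z":-0.5,"wx":0,"wy":0,"wz":0,"hand":0},{"x":0,"y":0,"z":-1,"wx":0,"wy":0,"wz":0,"hand":0},{"x":0,"y":0,"z":-1,"wx":0,"wy":0,"wz":1,"hand":0},{"x":0,"y":0,"z":-1,"wx":0,"wy":0,"wz":1,"hand":0},{"x":0,"y":0,"z":-1,"wx":0,"wy":0,"wz":1,"hand":0},{"x":0,"y":0,"z":0,"wx":0,"wy":0,"wz":1,"hand":0},{"x":0,"y":0,"z":0,"wx":0,"wy":0,"wz":1,"hand":0},{"x":0,"y":0,"z":0,"wx":0,"wy":0,"wz":0.16,"hand":0},{"x":0,"y":0,"z":0,"wx":0,"wy":0,"wz":0,"hand":0}]'
python3 - <<'E'
from h import *
s=r.sense();print(s["time"],s["eef_pos"],s["tcp_rot"],s["ft_force"],s["q"])
T=fixT(.587,.040,2.2)
for k in (.07,.085): print(frame(T,np.array([-.015,.078,.128])+k/.107*np.array([-.107,.008,.009])+[0,0,.006],.3))
print(frame(T,(.09,0,.269),.3))
im,d=r.get_image("wrist");cv2.imwrite("pics/w3.png",im[:,:,::-1])
E
```

```text
time: 5.12
eef_pos: [0.4802, -0.3391, 0.2345]
tcp_rot: [-180.0, 0.0, 2.2]
ft_force: [-0.4, -0.2, -0.6]
width: 0.0004
5.1167 [ 0.4801771  -0.33910336  0.23452894] [-1.79952192e+02  3.12502641e-02  2.20240474e+00] [-0.37648378 -0.20110559 -0.63135303] [-4.66440940e+01  2.61375340e+01  7.46806562e+01  8.07377184e-03
  7.92383723e+01  4.11520028e+01]
[0.50059714 0.07488535 0.18223719]
[0.48558138 0.07500757 0.18377395]
[ 0.6799853  -0.03598144  0.28098552]
```

View pics/w3.png

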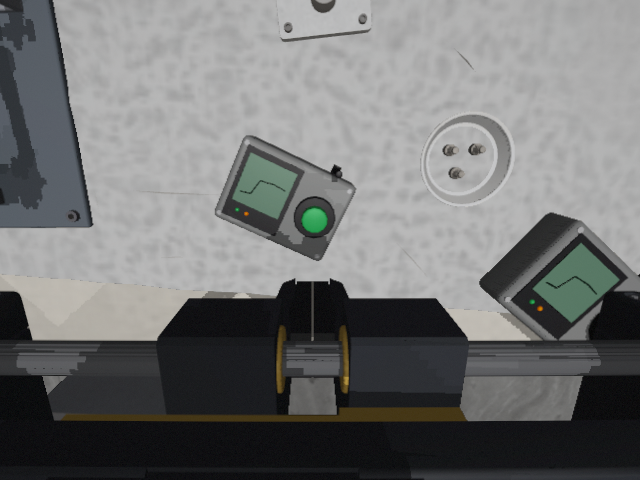

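The button looks out again at (314,220). Next, moving to above the kickstand.

```bash
python3 -m jog '[{"x":0.025,"y":-0.95,"z":0,"wx":0,"wy":0,"wz":0,"hand":0},{"x":0.025,"y":-0.95,"z":0,"wx":0,"wy":0,"wz":0,"hand":0},{"x":0.025,"y":-0.95,"z":0,"wx":0,"wy":0,"wz":0,"hand":0},{"x":0.025,"y":-0.95,"z":0,"wx":0,"wy":0,"wz":0,"hand":0},{"x":0.025,"y":-0.95,"z":0,"wx":0,"wy":0,"wz":0,"hand":0},{"x":0.025,"y":-0.95,"z":0,"wx":0,"wy":0,"wz":0,"hand":0},{"x":0.025,"y":-0.95,"z":0,"wx":0,"wy":0,"wz":0,"hand":0},{"x":0.025,"y":-0.95,"z":0,"wx":0,"wy":0,"wz":0,"hand":0},{"x":0.025,"y":-0.95,"z":0,"wx":0,"wy":0,"wz":0,"hand":0},{"x":0.025,"y":-0.95,"z":0,"wx":0,"wy":0,"wz":0,"hand":0},{"x":0.025,"y":-0.95,"z":0,"wx":0,"wy":0,"wz":0,"hand":0},{"x":0,"y":0,"z":0,"wx":0,"wy":0,"wz":0,"hand":0}]'
python3 - <<'E'
from h import *
s=r.sense();print(s["time"],s["eef_pos"],s["tcp_rot"],s["ft_force"],s["q"])
c=r.get_calibration("wrist");im,d=r.get_image("wrist");o=im[:,:,::-1].copy()
np.save("pics/w4.npy",d);cv2.imwrite("pics/w4raw.png",o)
T=fixT(.587,.040,2.2)
for p in [(.09,0,.269),(-.122,.086,.137),(-.015,.078,.128),(-.06,.05,.135)]:
    u=proj(c,frame(T,p,.3));cv2.circle(o,tuple(u.astype(int).tolist()),4,(0,0,255),1)
for p in [(.14,.12,.01),(-.14,.12,.01),(-.14,-.12,.01),(0,.088,.024)]:
    u=proj(c,(T@np.array([*p,1]))[:3]);cv2.circle(o,tuple(u.astype(int).tolist()),4,(0,255,255),1)
cv2.imwrite("pics/w4.png",o)
E
```

```text
time: 6.17
eef_pos: [0.4749, 0.0839, 0.2348]
tcp_rot: [-179.9, 0.0, 2.6]
ft_force: [-0.1, 0.1, -0.5]
width: 0.0004
6.1667 [0.47491191 0.08394764 0.2347711 ] [-1.79911240e+02  3.67085114e-02  2.55831442e+00] [-0.13363872  0.14613054 -0.49073097] [-3.97454412e+00  1.27265762e+01  9.32298440e+01  8.73533247e-02
  7.40901660e+01  8.34431901e+01]
```

View pics/w4.png

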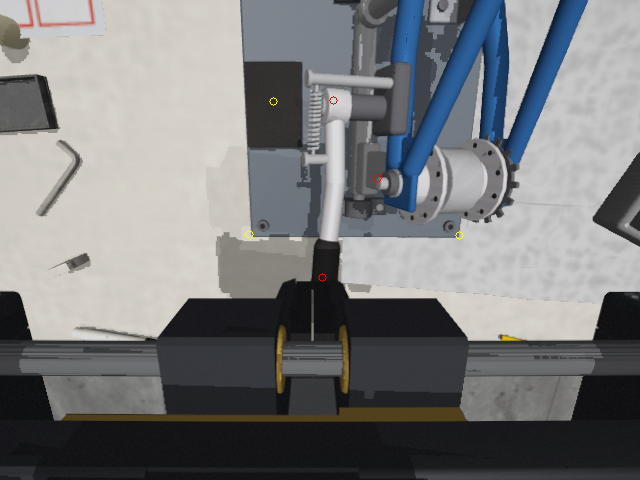

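The overlay agrees with the scene: foot at (322,277), pivot at (333,100) and plate corners all land within a few px. Tilting the fingers 30° forward so the gripper body stays behind the hub, then descending to just above the leg.

```bash
python3 -m jog '[{"x":0,"y":0,"z":0,"wx":0,"wy":1,"wz":0,"hand":0},{"x":0,"y":0,"z":0,"wx":0,"wy":1,"wz":0,"hand":0},{"x":0,"y":0,"z":0,"wx":0,"wy":1,"wz":0,"hand":0},{"x":0,"y":0,"z":0,"wx":0,"wy":1,"wz":0,"hand":0},{"x":0,"y":0,"z":0,"wx":0,"wy":1,"wz":0,"hand":0},{"x":0,"y":0,"z":0,"wx":0,"wy":1,"wz":0,"hand":0},{"x":0,"y":0,"z":0,"wx":0,"wy":0.5,"wz":0.05,"hand":0},{"x":-0.04,"y":0.08,"z":0.5,"wx":0,"wy":0,"wz":0,"hand":0},{"x":-0.03,"y":0.07,"z":0.47,"wx":0,"wy":0,"wz":0,"hand":0},{"x":0,"y":0,"z":0,"wx":0,"wy":0,"wz":0,"hand":0}]'
python3 - <<'E'
from h import *
s=r.sense();print(s["time"],s["eef_pos"],s["tcp_rot"],s["ft_force"],s["q"])
c=r.get_calibration("wrist");im,d=r.get_image("wrist");o=im[:,:,::-1].copy()
cv2.imwrite("pics/w5.png",o)
E
```

```text
time: 7.05
eef_pos: [0.4924, 0.0721, 0.197]
tcp_rot: [-179.9, -29.5, 1.8]
ft_force: [0.0, 0.1, -0.0]
width: 0.0007
7.05 [0.49236687 0.072071   0.1970463 ] [-179.90540975  -29.51119496    1.82469469] [ 0.02646147  0.08117593 -0.00356652] [ -7.62260942   3.79965172 115.13981586   8.90214813  32.2094974
  74.20987345]
```

View pics/w5.png

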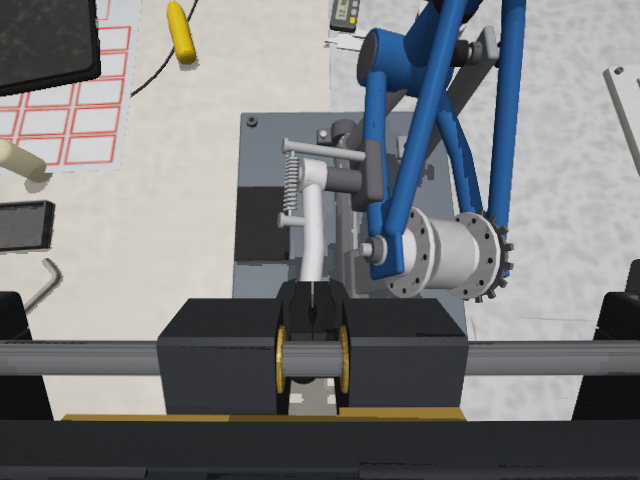

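Run:
```python
from h import *
from scipy.spatial.transform import Rotation as R
T=fixT(.587,.040,2.2);s=r.sense();Rm=R.from_euler("xyz",s["tcp_rot"],degrees=True).as_matrix()
p0=s["eef_pos"]
for f in [0,.2,.4,.6,.75,.9,1.05]:
    a=np.radians(5)-f;sx=.074
    u=np.array([-np.cos(a),0.075,np.sin(a)]);n=np.array([np.sin(a),0,np.cos(a)])
    # 6.5mm leg radius, TCP on top
    w=frame(T,np.array([-.015,.078,.128])+sx*u+.0065*n,.3)
    print(f,w.round(4),(Rm.T@(w-p0)/.04).round(2));p0=w
```

```text
0 [0.4974 0.0748 0.1833] [-0.08 -0.05  0.39]
0.2 [0.4962 0.0791 0.1692] [-0.2  -0.11  0.29]
0.4 [0.4979 0.0835 0.1551] [-0.13 -0.11  0.33]
0.6 [0.5024 0.0878 0.1417] [-0.06 -0.1   0.35]
0.75 [0.5077 0.0909 0.1324] [ 0.   -0.07  0.27]
0.9 [0.5143 0.0938 0.1239] [ 0.04 -0.07  0.27]
1.05 [0.5222 0.0964 0.1165] [ 0.08 -0.06  0.26]
```

```bash
python3 -m jog '[{"x":-0.08,"y":-0.05,"z":0.35,"wx":0,"wy":0,"wz":0,"hand":0},{"x":-0.1,"y":-0.06,"z":0.15,"wx":0,"wy":0,"wz":0,"hand":0},{"x":-0.1,"y":-0.05,"z":0.15,"wx":0,"wy":0,"wz":0,"hand":0},{"x":-0.07,"y":-0.06,"z":0.17,"wx":0,"wy":0,"wz":0,"hand":0},{"x":-0.06,"y":-0.05,"z":0.17,"wx":0,"wy":0,"wz":0,"hand":0},{"x":0,"y":0,"z":0,"wx":0,"wy":0,"wz":0,"hand":0}]'
python3 - <<'E'
from h import *
s=r.sense();print(s["time"],s["eef_pos"],s["tcp_rot"],s["ft_force"])
im,d=r.get_image("side");cv2.imwrite("pics/s6.png",cv2.resize(im[180:380,180:420,::-1],None,fx=3.3,fy=3))
E
```

```text
time: 7.6
eef_pos: [0.4974, 0.0849, 0.1562]
tcp_rot: [-179.9, -29.7, 1.9]
ft_force: [-0.5, -0.6, -0.3]
width: 0.0004
7.6 [0.49739255 0.08491249 0.15618863] [-179.85825466  -29.66938757    1.88194511] [-0.47004312 -0.63505185 -0.33106001]
```

View pics/s6.png

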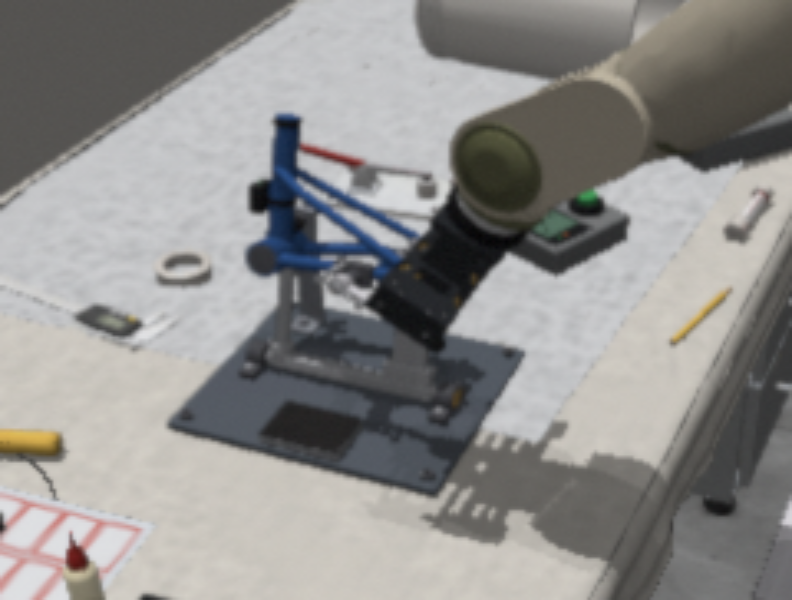

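Run:
```python
from h import *
im,d=r.get_image("wrist");cv2.imwrite("pics/w7.png",im[:,:,::-1])
```

```text
(no output)
```

View pics/w7.png

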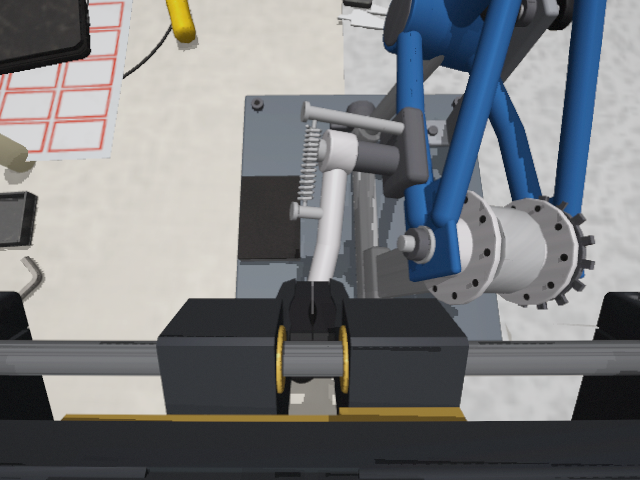

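The leg still runs under the fingertips at (318,285), so I continue past dead centre.

```bash
python3 -m jog '[{"x":-0.03,"y":-0.04,"z":0.18,"wx":0,"wy":0,"wz":0,"hand":0},{"x":-0.03,"y":-0.04,"z":0.17,"wx":0,"wy":0,"wz":0,"hand":0},{"x":0,"y":-0.05,"z":0.27,"wx":0,"wy":0,"wz":0,"hand":0},{"x":0.04,"y":-0.05,"z":0.27,"wx":0,"wy":0,"wz":0,"hand":0},{"x":0,"y":0,"z":0,"wx":0,"wy":0,"wz":0,"hand":0}]'
python3 - <<'E'
from h import *
s=r.sense();print(s["time"],s["eef_pos"],s["tcp_rot"],s["ft_force"])
im,d=r.get_image("wrist");cv2.imwrite("pics/w8.png",im[:,:,::-1])
E
```

```text
time: 8.12
eef_pos: [0.5147, 0.0926, 0.1243]
tcp_rot: [-179.9, -29.6, 1.9]
ft_force: [0.5, 1.5, 0.7]
width: 0.0008
8.1167 [0.51466376 0.09256909 0.12429958] [-179.8560222   -29.64485338    1.85632928] [0.50835688 1.54606526 0.69002498]
```

View pics/w8.png

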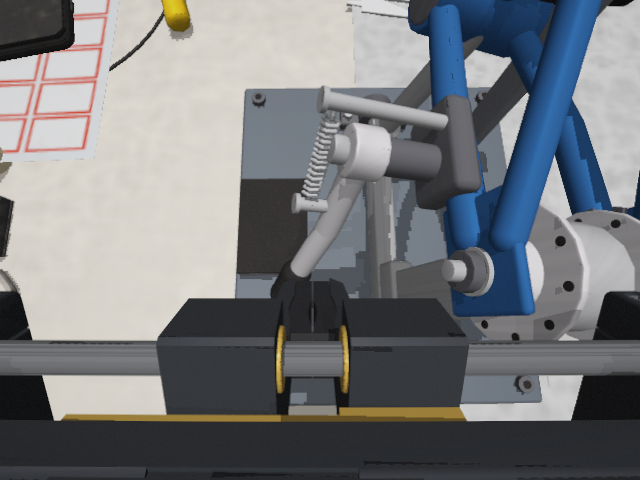

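Run:
```python
from h import *
c=r.get_calibration("wrist");s=r.sense();o=cv2.imread("pics/w8.png")
T=fixT(.587,.040,2.2)
for f,col in [(.5,(0,255,255)),(.7,(0,255,0)),(.9,(0,0,255)),(1.1,(255,0,255))]:
    for sx in (0,.03,.05,.075,.1):
        a=np.radians(5)-f;u=np.array([-np.cos(a),0.075,np.sin(a)])
        q=proj(c,frame(T,np.array([-.015,.078,.128])+sx*u,.3));cv2.circle(o,tuple(q.astype(int).tolist()),3,col,-1)
q=proj(c,s["eef_pos"]);cv2.circle(o,tuple(q.astype(int).tolist()),5,(255,255,0),2);print(q)
cv2.imwrite("pics/w8o.png",cv2.resize(o[60:360,200:500],None,fx=2,fy=2))
im,d=r.get_image("side");cv2.imwrite("pics/s8.png",cv2.resize(im[200:350,200:380,::-1],None,fx=4,fy=4,interpolation=cv2.INTER_CUBIC))
```

```text
[312.65005374 299.33975273]
```

View pics/w8o.png

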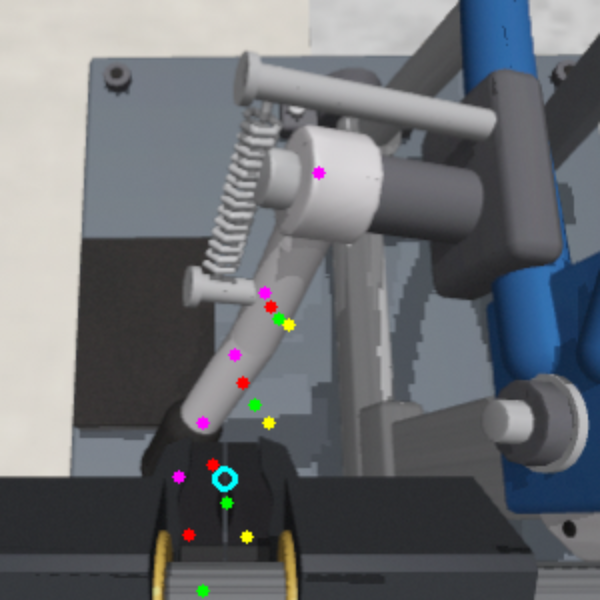

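View pics/s8.png

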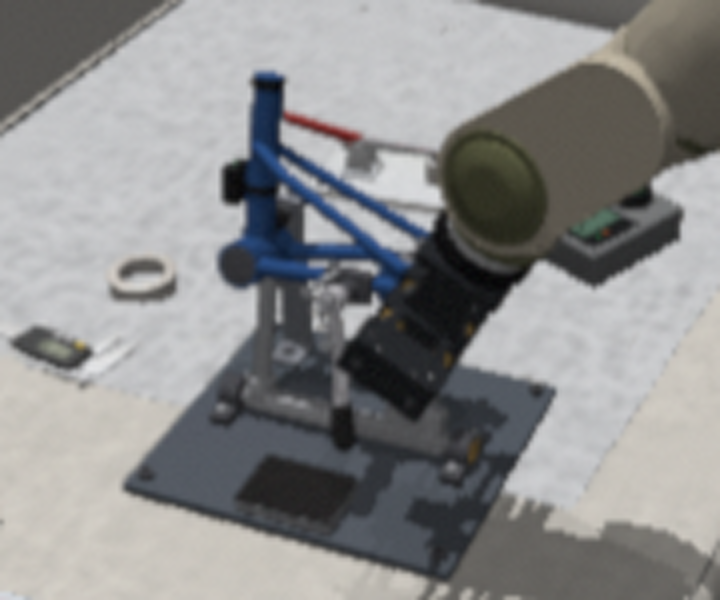

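The kickstand snapped past centre: in the side view the leg hangs near vertical, (330,300)→(343,440). Retracting.

```bash
python3 -m jog '[{"x":-0.3,"y":0,"z":-0.4,"wx":0,"wy":0,"wz":0,"hand":0},{"x":-0.2,"y":0,"z":-1,"wx":0,"wy":0,"wz":0,"hand":0},{"x":0,"y":0,"z":-1,"wx":0,"wy":0,"wz":0,"hand":0},{"x":0,"y":0,"z":-1,"wx":0,"wy":0,"wz":0,"hand":0.5},{"x":0,"y":0,"z":0,"wx":0,"wy":0,"wz":0,"hand":1}]'
python3 - <<'E'
from h import *
s=r.sense();print(s["time"],s["eef_pos"],s["tcp_rot"],s["ft_force"])
c=r.get_calibration("side");im,d=r.get_image("side");o=im[:,:,::-1].copy()
T=fixT(.587,.040,2.2);o=cv2.resize(o,None,fx=4,fy=4,interpolation=cv2.INTER_CUBIC)
for f,col in [(1.833,(0,255,255)),(1.5,(0,0,255))]:
    for sx in (0,.05,.107):
        a=np.radians(5)-f;u=np.array([-np.cos(a),0.075,np.sin(a)])
        q=proj(c,frame(T,np.array([-.015,.078,.128])+sx*u,.3));cv2.circle(o,tuple(((q+.5)*4).astype(int).tolist()),4,col,1)
cv2.imwrite("pics/s9.png",o[850:1400,800:1500])
E
```

```text
time: 8.63
eef_pos: [0.4294, 0.0893, 0.2413]
tcp_rot: [-180.0, -30.5, 1.9]
ft_force: [1.4, 0.0, 0.8]
width: 0.012
8.6333 [0.42944364 0.08934525 0.24133923] [-179.99117325  -30.50086873    1.9414801 ] [1.41142035 0.04448087 0.78922311]
```

View pics/s9.png

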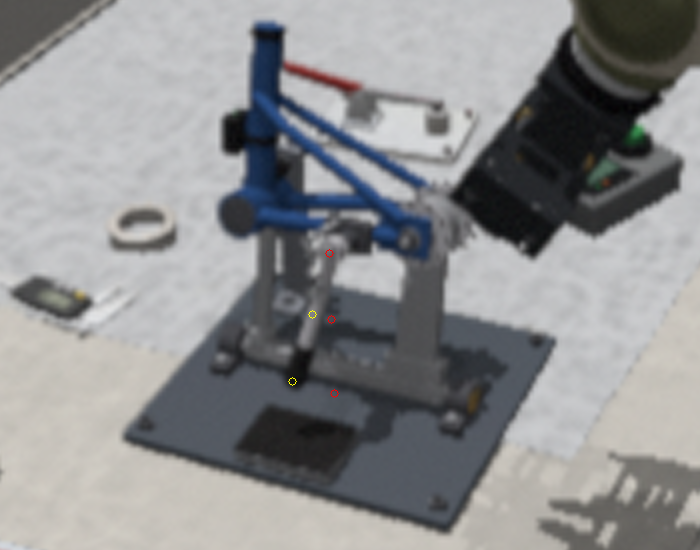

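Kickstand is on its stop (overlay for 1.833 fits within ~1.5 px). Straightening up the tool and opening the fingers.

```bash
python3 -m jog '[{"x":0,"y":0,"z":-0.5,"wx":0,"wy":-1,"wz":0,"hand":1},{"x":0,"y":0,"z":-0.5,"wx":0,"wy":-1,"wz":0,"hand":1},{"x":0.3,"y":0,"z":-0.5,"wx":0,"wy":-1,"wz":0,"hand":1},{"x":0.5,"y":0,"z":-0.5,"wx":0,"wy":-1,"wz":0,"hand":1},{"x":0.5,"y":0.3,"z":-0.5,"wx":0,"wy":-1,"wz":0,"hand":1},{"x":0.5,"y":0.3,"z":-0.3,"wx":0,"wy":-1,"wz":0,"hand":1},{"x":0.5,"y":0.4,"z":-0.3,"wx":0,"wy":-0.5,"wz":0,"hand":1},{"x":1,"y":0.4,"z":0,"wx":0,"wy":0,"wz":0,"hand":1},{"x":0,"y":0,"z":0,"wx":0,"wy":0,"wz":0,"hand":1}]'
python3 - <<'E'
from h import *
s=r.sense();print(s["time"],s["eef_pos"],s["tcp_rot"],s["ft_force"],s["q"])
c=r.get_calibration("wrist");im,d=r.get_image("wrist");o=im[:,:,::-1].copy();np.save("pics/w10.npy",d)
T=fixT(.587,.040,2.2)
for l in (.28,.3,.32):
    q=proj(c,frame(T,(.09,0,.269),l));cv2.circle(o,tuple(q.astype(int).tolist()),3,(0,0,255),-1)
cv2.imwrite("pics/w10.png",o)
E
```

```text
time: 9.43
eef_pos: [0.5282, 0.034, 0.3632]
tcp_rot: [-179.8, 0.3, 1.8]
ft_force: [-0.4, 0.3, -1.8]
width: 0.0757
9.4333 [0.52818846 0.03395213 0.36324644] [-179.84295058    0.32928339    1.77633695] [-0.39139038  0.25953867 -1.81500246] [-9.05975781e+00  1.56740433e+01  7.05537105e+01  9.25840472e-02
  9.41251777e+01  7.91707322e+01]
```

View pics/w10.png

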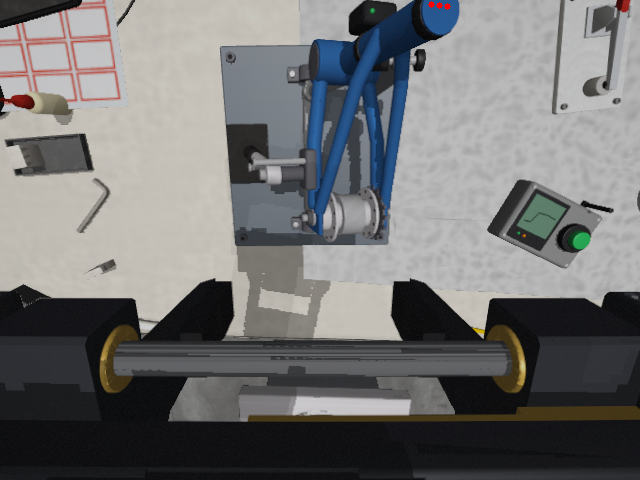

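```bash
python3 -m jog '[{"x":0.5,"y":0.3,"z":0,"wx":1,"wy":-0.08,"wz":-0.1,"hand":1},{"x":0.5,"y":0.3,"z":0,"wx":1,"wy":0,"wz":0,"hand":1},{"x":0.5,"y":0.3,"z":0,"wx":1,"wy":0,"wz":0,"hand":1},{"x":0.5,"y":0.3,"z":0,"wx":0.75,"wy":0,"wz":0,"hand":1},{"x":0,"y":0,"z":0,"wx":0,"wy":0,"wz":0,"hand":1}]'
python3 - <<'E'
from h import *
from scipy.spatial.transform import Rotation as R
s=r.sense();print(s["time"],s["eef_pos"],s["tcp_rot"],s["ft_force"],s["width"])
c=r.get_calibration("wrist");im,d=r.get_image("wrist");o=im[:,:,::-1].copy()
T=fixT(.587,.040,2.2)
q=proj(c,frame(T,(.09,0,.269),.3));cv2.circle(o,tuple(q.astype(int).tolist()),3,(0,0,255),-1)
q=proj(c,frame(T,(.09,0,.24),.3));cv2.circle(o,tuple(q.astype(int).tolist()),3,(0,255,255),-1)
cv2.imwrite("pics/w11.png",o)
Rm=R.from_euler("xyz",s["tcp_rot"],degrees=True).as_matrix()
print(Rm.round(3))
for z in (.30,.231): 
    w=frame(T,(.09,0,z),.3);print(w,(Rm.T@(w-s["eef_pos"])/.04).round(3))
E
```

```text
time: 9.9
eef_pos: [0.6067, -0.0106, 0.3578]
tcp_rot: [-162.4, 0.6, 2.2]
ft_force: [0.3, 0.7, -1.2]
width: 0.0876
9.9 [ 0.60671807 -0.01055917  0.357756  ] [-162.43250419    0.63879316    2.16186969] [ 0.31627877  0.68789751 -1.1575894 ] 0.08762433320739318
[[ 0.999  0.033 -0.022]
 [ 0.038 -0.953  0.301]
 [-0.011 -0.302 -0.953]]
[ 0.68033697 -0.04513581  0.31060095] [1.82  1.239 0.823]
[ 0.67955421 -0.02475995  0.24468273] [1.838 1.251 2.548]
```

View pics/w11.png

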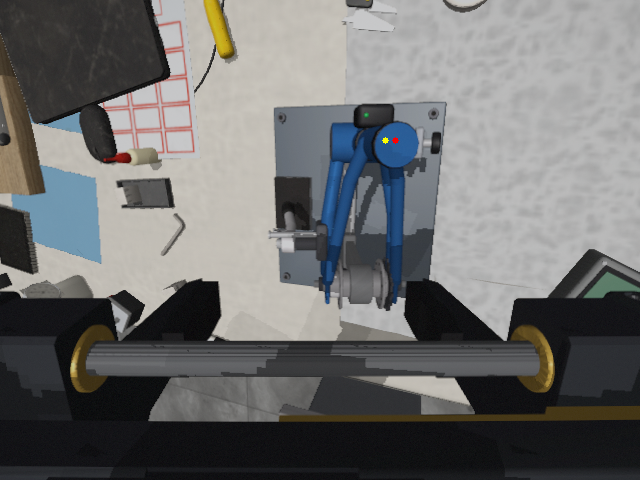

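```bash
python3 -m jog '[{"x":0.6,"y":0.4,"z":0.2,"wx":0,"wy":0,"wz":0,"hand":1},{"x":0.6,"y":0.4,"z":0.2,"wx":0,"wy":0,"wz":0,"hand":1},{"x":0.57,"y":0.44,"z":0.2,"wx":0,"wy":0,"wz":0,"hand":1},{"x":0,"y":0,"z":0,"wx":0,"wy":-0.1,"wz":0,"hand":1},{"x":0,"y":0,"z":0,"wx":0,"wy":0,"wz":0,"hand":1}]'
python3 - <<'E'
from h import *
from scipy.spatial.transform import Rotation as R
s=r.sense();print(s["time"],s["eef_pos"],s["tcp_rot"],s["ft_force"],s["width"])
c=r.get_calibration("wrist");im,d=r.get_image("wrist");o=im[:,:,::-1].copy()
T=fixT(.587,.040,2.2)
q=proj(c,frame(T,(.09,0,.269),.3));cv2.circle(o,tuple(q.astype(int).tolist()),3,(0,0,255),-1)
cv2.imwrite("pics/w12.png",o)
Rm=R.from_euler("xyz",s["tcp_rot"],degrees=True).as_matrix()
for z in (.30,.231): 
    w=frame(T,(.088,0,z),.3);print(w,(Rm.T@(w-s["eef_pos"])/.04).round(3))
E
```

```text
time: 10.37
eef_pos: [0.6771, -0.0441, 0.3223]
tcp_rot: [-162.7, 0.9, 2.6]
ft_force: [0.0, 0.7, -0.4]
width: 0.0881
10.3667 [ 0.67709091 -0.0440819   0.32231063] [-162.66790641    0.93758443    2.57450917] [ 0.03022555  0.73507534 -0.44459923] 0.08807388353297763
[ 0.67833845 -0.04521259  0.31060095] [0.035 0.115 0.27 ]
[ 0.67755569 -0.02483672  0.24468273] [0.065 0.12  1.995]
```

View pics/w12.png

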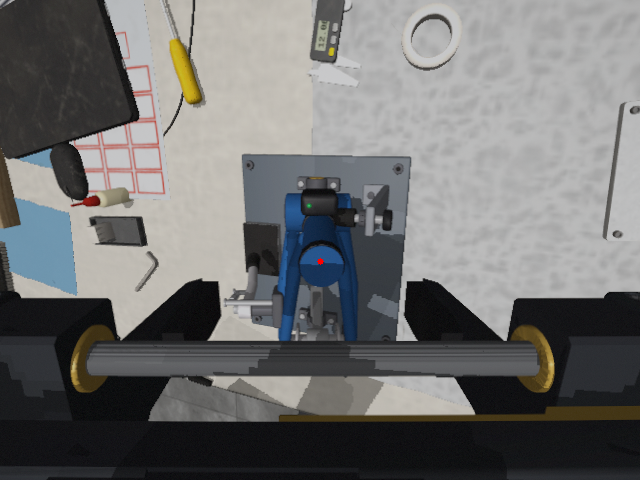

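The cap centre is at (321,262) and the prediction at (320,262). It is between the open fingers, so descending.

```bash
python3 -m jog '[{"x":0.06,"y":0.12,"z":0.3,"wx":0,"wy":0,"wz":0,"hand":1},{"x":0.04,"y":0,"z":0.5,"wx":0,"wy":0,"wz":0,"hand":1},{"x":0,"y":0,"z":0.5,"wx":0,"wy":0,"wz":0,"hand":1},{"x":0,"y":0,"z":0.5,"wx":0,"wy":0,"wz":0,"hand":1},{"x":0,"y":0,"z":0.17,"wx":0,"wy":0,"wz":0,"hand":1},{"x":0,"y":0,"z":0,"wx":0,"wy":0,"wz":0,"hand":1},{"x":0,"y":0,"z":0,"wx":0,"wy":0,"wz":0,"hand":1}]'
python3 - <<'E'
from h import *
from scipy.spatial.transform import Rotation as R
s=r.sense();print(s["time"],s["eef_pos"],s["tcp_rot"],s["ft_force"],s["width"])
im,d=r.get_image("wrist");cv2.imwrite("pics/w13.png",im[:,:,::-1])
T=fixT(.587,.040,2.2);Rm=R.from_euler("xyz",s["tcp_rot"],degrees=True).as_matrix()
w=frame(T,(.09,0,.231),.3);print(w,(Rm.T@(w-s["eef_pos"])/.04).round(3))
E
```

```text
time: 11.0
eef_pos: [0.6792, -0.0254, 0.2492]
tcp_rot: [-162.8, 0.6, 2.6]
ft_force: [0.3, 0.8, 0.4]
width: 0.0878
11.0 [ 0.67920192 -0.02543526  0.24917497] [-162.75154887    0.64135033    2.56521835] [0.32730163 0.79342196 0.41901021] 0.08783436216861516
[ 0.67955421 -0.02475995  0.24468273] [0.011 0.018 0.112]
```

View pics/w13.png

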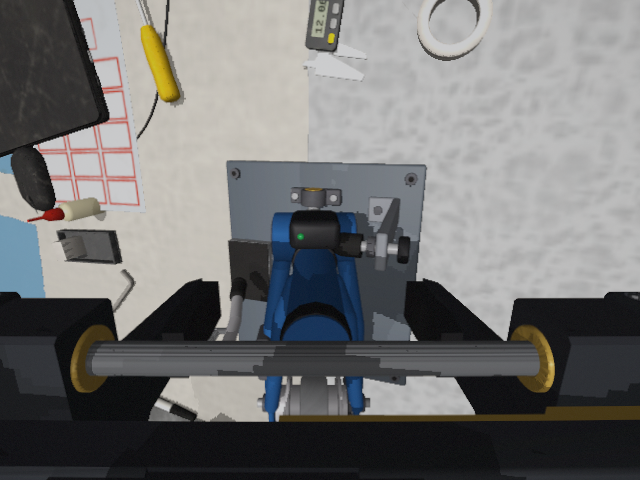

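Tube lies centred between the fingers at (316,325). Closing.

```bash
python3 -m jog '[{"x":0,"y":0.02,"z":0.1,"wx":0,"wy":0,"wz":0,"hand":0},{"x":0,"y":0,"z":0,"wx":0,"wy":0,"wz":0,"hand":0},{"x":0,"y":0,"z":0,"wx":0,"wy":0,"wz":0,"hand":0},{"x":0,"y":0,"z":0,"wx":0,"wy":0,"wz":0,"hand":0},{"x":0,"y":0,"z":0,"wx":0,"wy":0,"wz":0,"hand":0},{"x":0,"y":0,"z":0,"wx":0,"wy":0,"wz":0,"hand":0},{"x":0,"y":0,"z":0,"wx":0,"wy":0,"wz":0,"hand":0},{"x":0,"y":0,"z":0,"wx":0,"wy":0,"wz":0,"hand":0},{"x":0,"y":0,"z":0,"wx":0,"wy":0,"wz":0,"hand":0},{"x":0,"y":0,"z":0,"wx":0,"wy":0,"wz":0,"hand":0}]'
python3 - <<'E'
from h import *
from scipy.spatial.transform import Rotation as R
s=r.sense();print(s)
T=fixT(.587,.040,2.2)
# fit arc: rotate measured pose about the tip axis by -0.30 in steps
o=(T@[0,0,.024,1])[:3];ax=T[:3,0]
p=s["eef_pos"];Rm=R.from_euler("xyz",s["tcp_rot"],degrees=True)
v=T[:3,:3].T@(p-o);print("fixture rel",v, "lean est tcp",np.arctan2(-v[1],v[2]), "tool lean",np.arctan2(*( (T[:3,:3].T@(-Rm.as_matrix()[:,2]))[[1,2]]*[-1,1])))
for n in (1,):
    st=R.from_rotvec(-ax*.05);p1=o+st.apply(p-o)
    print("step share per .05rad",Rm.as_matrix().T@(p1-p)/.04,Rm.as_matrix().T@(-ax*.05)/.08)
E
```

```text
time: 11.88
eef_pos: [0.6793, -0.0252, 0.243]
tcp_rot: [-162.7, 0.8, 2.5]
ft_force: [0.3, 1.0, 0.5]
width: 0.0254
{'time': 11.8833, 'q': array([-17.86068899,  40.87817943,  51.23115946,  15.99746567,
        94.64309709,  70.07182983]), 'qvel': array([ 0.10593604, -0.02353079,  0.09408527,  0.12634498,  0.02993852,
       -0.0667187 ]), 'tau': array([-1.59463383e+00, -5.78948343e+01, -2.63970083e+01,  2.63302624e-01,
        8.53008614e-02, -3.51721141e-02]), 'eef_pos': array([ 0.67926332, -0.02515634,  0.24295591]), 'tcp_rot': array([-162.66529143,    0.78631273,    2.54397546]), 'ft_force': array([0.26793443, 0.97920251, 0.52187155]), 'torque': array([ 0.14502665, -0.0014513 , -0.00493234]), 'width': 0.02539480074382636}
fixture rel [ 0.0896941  -0.0686501   0.21895591] lean est tcp 0.3038264992967389 tool lean 0.30249431813591754
step share per .05rad [ 0.00057189 -0.28672142  0.0067866 ] [-0.62492988 -0.00102623  0.00930533]
```

```bash
python3 -m jog '[{"x":0,"y":-0.143,"z":0,"wx":-0.31,"wy":0,"wz":0,"hand":0},{"x":0,"y":-0.143,"z":0,"wx":-0.31,"wy":0,"wz":0,"hand":0},{"x":0,"y":-0.143,"z":0,"wx":-0.31,"wy":0,"wz":0,"hand":0},{"x":0,"y":-0.143,"z":0,"wx":-0.31,"wy":0,"wz":0,"hand":0},{"x":0,"y":-0.143,"z":0,"wx":-0.31,"wy":0,"wz":0,"hand":0},{"x":0,"y":-0.143,"z":0,"wx":-0.31,"wy":0,"wz":0,"hand":0},{"x":0,"y":0,"z":0,"wx":0,"wy":0,"wz":0,"hand":0}]'
cat > chk.py <<'E'
from h import *
from scipy.spatial.transform import Rotation as R
s=r.sense();print(s["time"],s["eef_pos"],s["tcp_rot"],s["ft_force"],s["torque"],s["width"])
T=fixT(.587,.040,2.2)
o=(T@[0,0,.024,1])[:3];p=s["eef_pos"];Rm=R.from_euler("xyz",s["tcp_rot"],degrees=True)
v=T[:3,:3].T@(p-o);print("rel",v,"rad",np.hypot(v[1],v[2]),"lean est tcp",np.arctan2(-v[1],v[2]), "tool lean",np.arctan2(*( (T[:3,:3].T@(-Rm.as_matrix()[:,2]))[[1,2]]*[-1,1])))
E
python3 chk.py
```

```text
time: 12.47
eef_pos: [0.6778, 0.0097, 0.251]
tcp_rot: [-171.4, 0.8, 2.7]
ft_force: [1.3, -0.3, -4.7]
width: 0.0255
12.4667 [0.67780705 0.00970902 0.25099048] [-171.36523621    0.79263932    2.65292068] [ 1.28699478 -0.27079055 -4.65187716] [-0.56030749 -0.24776648 -0.18013175] 0.02550750678226941
rel [ 0.08957731 -0.03375453  0.22699048] rad 0.22948648248181863 lean est tcp 0.14762283146107885 tool lean 0.15060772449405407
```

```bash
python3 -m jog '[{"x":0,"y":-0.143,"z":0,"wx":-0.31,"wy":0,"wz":0,"hand":0},{"x":0,"y":-0.143,"z":0,"wx":-0.31,"wy":0,"wz":0,"hand":0},{"x":0,"y":-0.143,"z":0,"wx":-0.31,"wy":0,"wz":0,"hand":0},{"x":0,"y":-0.143,"z":0,"wx":-0.31,"wy":0,"wz":0,"hand":0},{"x":0,"y":-0.143,"z":0,"wx":-0.31,"wy":0,"wz":0,"hand":0},{"x":0,"y":-0.1,"z":0,"wx":-0.22,"wy":0,"wz":0,"hand":0},{"x":0,"y":0,"z":0,"wx":0,"wy":0,"wz":0,"hand":0},{"x":0,"y":0,"z":0,"wx":0,"wy":0,"wz":0,"hand":0},{"x":0,"y":0,"z":0,"wx":0,"wy":0,"wz":0,"hand":0},{"x":0,"y":0,"z":0,"wx":0,"wy":0,"wz":0,"hand":0}]'
cat >> chk.py <<'E'
c=r.get_calibration("side");im,d=r.get_image("side");k=4
o=cv2.resize(im[:,:,::-1],None,fx=k,fy=k,interpolation=cv2.INTER_CUBIC)
a=np.radians(5)-1.833;u=np.array([-np.cos(a),0.075,np.sin(a)])
for l,col in [(0,(0,255,255)),(.07,(0,0,255))]:
    for f in [np.array([-.015,.078,.128]),np.array([-.015,.078,.128])+.107*u,np.array([.09,0,.269]),np.array([-.06,.05,.135])]:
        q=proj(c,frame(T,f,l));cv2.circle(o,tuple(((q+.5)*k).astype(int).tolist()),4,col,1)
cv2.imwrite("pics/chks.png",o[750:1350,800:1500])
im,d=r.get_image("top");o=cv2.resize(im[150:320,170:420,::-1],None,fx=3.2,fy=3.2);cv2.imwrite("pics/chkt.png",o)
E
python3 chk.py
```

```text
time: 13.3
eef_pos: [0.6765, 0.0399, 0.2535]
tcp_rot: [-179.3, 0.8, 2.5]
ft_force: [4.1, 1.1, -13.5]
width: 0.0257
13.3 [0.67650138 0.03989432 0.25352797] [-179.28928894    0.83271977    2.49165356] [  4.05502297   1.10573644 -13.49836961] [ 0.36255081 -0.70261633 -0.11430895] 0.025745309036848383
rel [ 0.08943135 -0.00354136  0.22952797] rad 0.22955529262541577 lean est tcp 0.015427658255593023 tool lean 0.012331422757204195
```

View pics/chks.png

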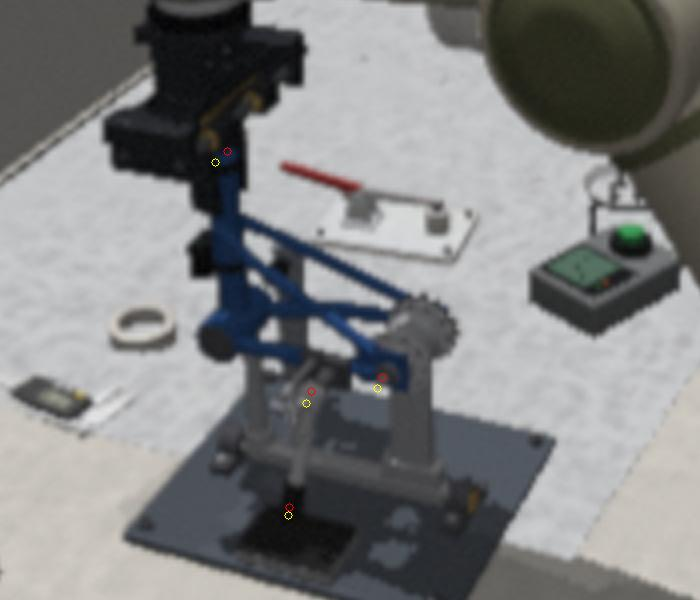

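View pics/chkt.png

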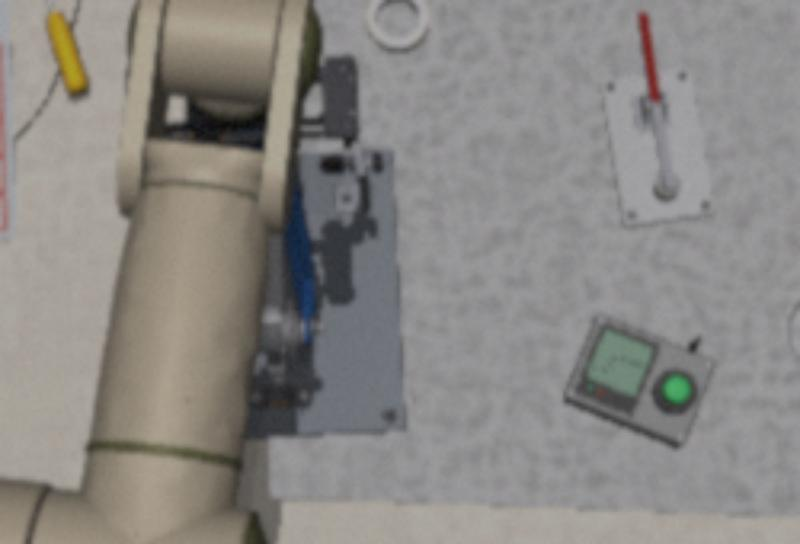

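Run:
```python
from h import *
T=fixT(.587,.040,2.2);c=r.get_calibration("side");im,d=r.get_image("side");k=8
o=cv2.resize(im[:,:,::-1],None,fx=k,fy=k,interpolation=cv2.INTER_CUBIC)
a=np.radians(5)-1.833;u=np.array([-np.cos(a),0.075,np.sin(a)]);pv=np.array([-.015,.078,.128])
for l,col in [(-.07,(0,255,0)),(0,(0,255,255)),(.07,(0,0,255))]:
    for f in [pv,pv+.107*u,np.array([-.06,.05,.135])]:
        q=proj(c,frame(T,f,l));cv2.circle(o,tuple(((q+.5)*k).astype(int).tolist()),4,col,2)
cv2.imwrite("pics/z1.png",o[2130:2700,2050:2500])
P=pts(c,d)
# depth-based lean of hub/pivot region: blue seat tube lower part
i=im.astype(int);b=(i[...,2]>i[...,0]+40)&(P[...,2]>.19)&(P[...,2]<.24)&(abs(P[...,0]-.675)<.04)
print(b.sum())
Q=P[b]
q=(np.linalg.inv(T)@np.c_[Q,np.ones(len(Q))].T).T[:,:3]
print(np.nanmedian(q,0), r.recognise("side","kickstand_foot")[:1])
```

```text
45
[0.06990456 0.01378194 0.23197162] [{'xy': [270.6, 300.6], 'score': 0.44}]
```

View pics/z1.png

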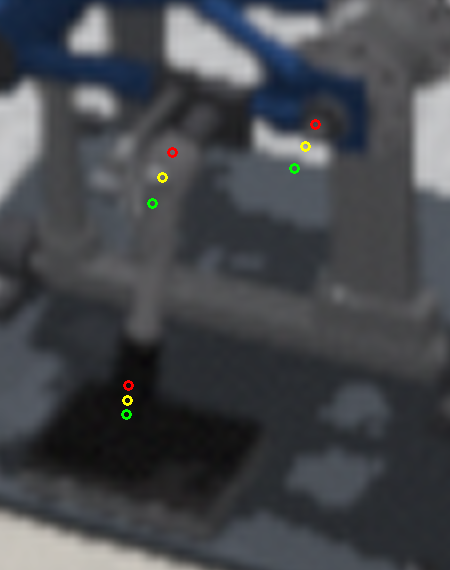

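Run:
```python
from h import *
T=fixT(.587,.040,2.2);c=r.get_calibration("side");im=cv2.imread("pics/side0.png");k=8
o=cv2.resize(im,None,fx=k,fy=k,interpolation=cv2.INTER_CUBIC)
pv=np.array([-.015,.078,.128])
for l,col in [(.23,(0,255,0)),(.30,(0,255,255)),(.37,(0,0,255))]:
    for f in [pv,np.array([-.06,.05,.135])]:
        q=proj(c,frame(T,f,l));cv2.circle(o,tuple(((q+.5)*k).astype(int).tolist()),4,col,2)
cv2.imwrite("pics/z0.png",o[1950:2450,2050:2550])
```

```text
(no output)
```

View pics/z0.png

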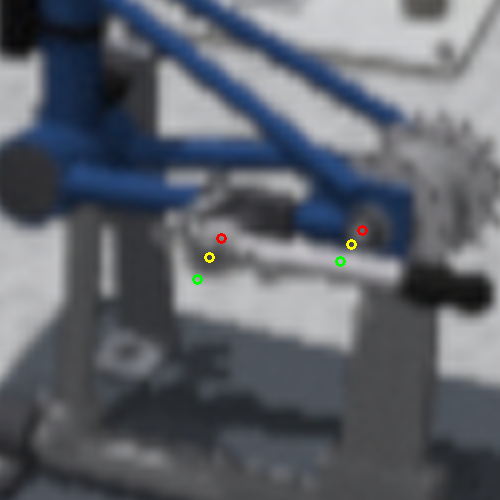

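Comparing with the start picture, this overlay carries a constant bias. Correcting for it puts the lean at about +0.02, and the TCP arc gives 0.015. One small trim, with some relief of the upward pull.

```bash
python3 -m jog '[{"x":0,"y":-0.06,"z":0.03,"wx":-0.15,"wy":0,"wz":0,"hand":0},{"x":0,"y":0,"z":0,"wx":0,"wy":0,"wz":0,"hand":0},{"x":0,"y":0,"z":0,"wx":0,"wy":0,"wz":0,"hand":0},{"x":0,"y":0,"z":0,"wx":0,"wy":0,"wz":0,"hand":0},{"x":0,"y":0,"z":0,"wx":0,"wy":0,"wz":0,"hand":0},{"x":0,"y":0,"z":0,"wx":0,"wy":0,"wz":0,"hand":0}]'
python3 chk.py
python3 - <<'E'
from h import *
im,d=r.get_image("wrist");cv2.imwrite("pics/w20.png",im[:,:,::-1])
E
```

```text
time: 14.0
eef_pos: [0.6765, 0.0426, 0.2535]
tcp_rot: [180.0, 0.7, 2.5]
ft_force: [2.7, 1.7, -6.7]
width: 0.0253
14.0 [0.6764643  0.0426327  0.25347939] [179.97373484   0.74314123   2.52786174] [ 2.69585075  1.73908159 -6.74897589] [ 0.47707907 -0.36547554 -0.14963313] 0.025340719853687445
rel [ 0.08949942 -0.00080358  0.22947939] rad 0.2294807968990202 lean est tcp 0.0035017318941385823 tool lean -0.0005326675884322116
```

View pics/chks.png

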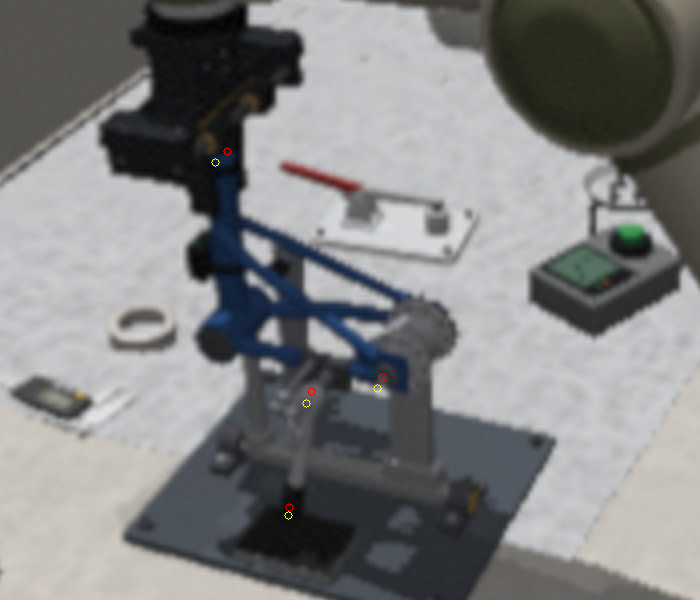

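View pics/w20.png

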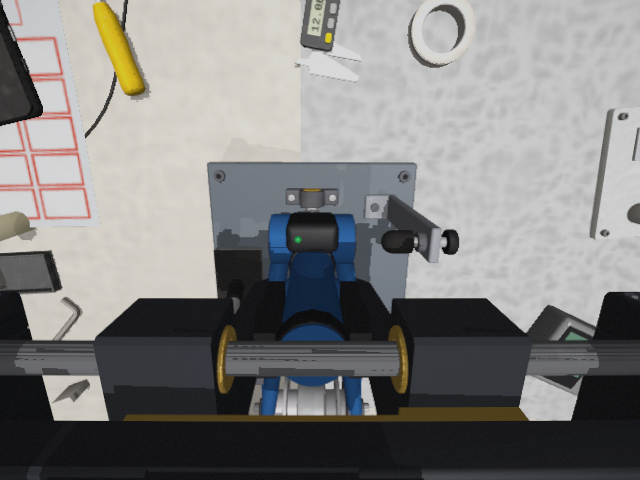

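The tube at (312,340) is held, and the rest button at (400,242) stands clear of it. The lean is about 0.00, the kickstand is down and the start button is out. Handing in.

```bash
python3 -c "
from workcell import r
print(r.close_job());s=r.sense();print(s['time'],s['width'],s['ft_force'])"
```

```text
the job is handed in; nothing more can be done
None
the job is handed in; nothing more can be done
```

I handed the job in at about 14 s of the 51 s, with the gripper still holding the frame plumb. The interface gives no verdict.

- **Recorder:** I pressed the green button on the smaller of the two recorder-like boxes. It travelled about 6 mm to its stop, with the wrist force rising to about 25 N, and in the later pictures it is out again.
- **Kickstand:** I pushed the leg past centre with the closed fingertips, with the frame still on its rest. It snapped down, and the picture matched the 1.833 stop position to about 1.5 px.
- **Frame:** I gripped the seat tube from above, measuring 25 mm between the fingers, and swung it off the rest to plumb.

**Last checks:** The TCP's place on its arc gives a lean of 0.0035 rad and the tool angle gives −0.0005 rad. Those assume the tube sits square in the grip. The wrist picture shows the rest button clear of the tube. I judged the foot to be off the pad from the lean and the side view, not from a measured gap. The wrist still shows about 7 N of pull on the frame.

**Disagreement and gap:**
- **Overlay offset:** The side-camera overlay sat 2–3 px off, as it also did in the first picture. Allowing for that, it put the lean at about +0.02 rad before a final trim of roughly −0.012 rad.
- **Bystanders:** I did not measure whether the four bystanders moved. The arm was never commanded near them, and none looked moved where they appeared in the pictures.

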